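Sort used and full paste syringes into two nested trays at the jeweller's bench

TASK

Lift the blue handled tray off the green tray that it is stacked in and set it flat on the steel bench plate, wholly on it. Sort the three paste syringes: lay those with the plunger pulled out (still full) in the blue tray and the one with its plunger pushed in (empty) in the green tray, each lying flat on the tray's floor. Leave the plungers as they are and do not disturb anything else on the bench.

Things in the scene. Friction and masses are not known exactly. Their poses are not given: they have to be found in the camera images.
- syringe_a_mid (a point): Middle of the white barrel (24 mm diameter, 68 mm long, along x) of syringe a, one of three alike, on its axis, 12 mm above its support. x points to the nozzle (12 mm diameter, tip at x = +46 mm). Flange at x = -34 to -39 mm, 44 mm wide (y), 23 mm high, stops rolling. Black plunger beyond: thumb disc 20 mm diameter, ends at x = -(45 mm + joint value). z up. About 70 g.
- plunger_a (a joint): Plunger of syringe a, in m: 0 = pushed home, up to 0.045 = pulled out. It starts either in (below 0.005) or clearly out (over 0.030). Slides along the syringe with about 3 N of friction, stays where it is.
- syringe_b_mid (a point): Middle of the white barrel (24 mm diameter, 68 mm long, along x) of syringe b, one of three alike, on its axis, 12 mm above its support. x points to the nozzle (12 mm diameter, tip at x = +46 mm). Flange at x = -34 to -39 mm, 44 mm wide (y), 23 mm high, stops rolling. Black plunger beyond: thumb disc 20 mm diameter, ends at x = -(45 mm + joint value). z up. About 70 g.
- plunger_b (a joint): Plunger of syringe b, in m: 0 = pushed home, up to 0.045 = pulled out. It starts either in (below 0.005) or clearly out (over 0.030). Slides along the syringe with about 3 N of friction, stays where it is.
- syringe_c_mid (a point): Middle of the white barrel (24 mm diameter, 68 mm long, along x) of syringe c, one of three alike, on its axis, 12 mm above its support. x points to the nozzle (12 mm diameter, tip at x = +46 mm). Flange at x = -34 to -39 mm, 44 mm wide (y), 23 mm high, stops rolling. Black plunger beyond: thumb disc 20 mm diameter, ends at x = -(45 mm + joint value). z up. About 70 g.
- plunger_c (a joint): Plunger of syringe c, in m: 0 = pushed home, up to 0.045 = pulled out. It starts either in (below 0.005) or clearly out (over 0.030). Slides along the syringe with about 3 N of friction, stays where it is.
- caddy_handle (a point): Yellow handle of the blue tray (loose, 0.3 kg, starts inside the green tray on its floor): upright fin 10 mm thick (y), 70 mm long (x), at the tray's centre. This point: 40 mm over the tray's underside; fin top 54 mm. Tray 180 (x) x 176 (y) mm, walls 5 mm thick, 22 high, floor 4 thick; a divider 10 wide, 20 high along x makes two lanes 170 x 78 mm centred at y = -44, +44 mm. z up.
- tray: Plain open green tray, fixed to the bench, under the blue one; no handle. Origin at the centre of its underside, on the bench; 200 mm (x) by 196 mm (y) outside, walls 5 mm thick and 22 mm high, floor 4 mm thick. z up. At the left or the right of the bench.
- plate: Bare steel bench plate, fixed, 250 mm by 250 mm, 4 mm thick; origin at the centre of its underside, on the bench. z points up. On the other side of the bench from the green tray.
- flux_bottle: Bystander, loose, leave alone: green bottle, red cap, 42 mm diameter, 95 mm high. Origin at its underside, centre.
- polish_jar: Bystander, loose, leave alone: glass jar, black lid, 46 mm diameter, 55 mm high. Origin at its underside, centre.
- acid_bottle: Bystander, loose, leave alone: amber jar, white lid, 44 mm diameter, 80 mm high. Origin at its underside, centre.
- doming_punch: Bystander, loose, leave alone: dark steel doming punch standing on its foot, 44 mm diameter, 85 mm high. Origin at its underside, centre.
- hammer: Bystander, loose, leave alone: hammer lying near the back of the bench. Origin at its underside.
- handpiece: Bystander, loose, leave alone: drill handpiece lying near the robot, 155 mm long, 25 mm thick. Origin at its underside.
- mug: Bystander, loose, leave alone: blue mug near the robot, 76 mm diameter, 85 mm high. Origin at its underside, centre.
Things that resemble listed ones, but are neither listed nor needed, are in the scene too. Leave any red or turquoise look-alike of the part that bears syringe_c_mid alone.

How it is judged (in metres and radians):
On the way:
1. the blue handled tray stands flat and released on the steel plate (x of caddy_handle in the frame of plate between -0.042 and 0.042 m and y of caddy_handle in the frame of plate between -0.042 and 0.042 m and z of caddy_handle in the frame of plate between 0.038 and 0.05 m and angle between caddy_handle's own z axis and vertical below 0.06 rad and linear speed of caddy below 0.02 m/s and contact force between caddy and the fingers below 0.1 N), for 0.2 s.
At the end, for the whole second after the job is handed in: Blue tray flat on the steel plate, its centre within 42 mm of the plate's each way; both pulled-out syringes in the blue tray and the pushed-in one in the green tray, each flat on its floor (within 7 mm of height, 0.12 rad of level), all at rest (x of caddy_handle in the frame of plate between -0.042 and 0.042 m and y of caddy_handle in the frame of plate between -0.042 and 0.042 m and z of caddy_handle in the frame of plate between 0.038 and 0.05 m and angle between caddy_handle's own z axis and vertical below 0.06 rad and linear speed of each of caddy, syringe_a, syringe_c, syringe_b below 0.02 m/s and x of syringe_a_mid in the frame of caddy_handle between -0.085 and 0.085 m and y of syringe_a_mid in the frame of caddy_handle between -0.085 and 0.085 m and z of syringe_a_mid in the frame of caddy_handle between -0.032 and -0.017 m and angle between syringe_a_mid's own x axis and vertical between 1.45 and 1.69 rad and x of syringe_c_mid in the frame of caddy_handle between -0.085 and 0.085 m and y of syringe_c_mid in the frame of caddy_handle between -0.085 and 0.085 m and z of syringe_c_mid in the frame of caddy_handle between -0.032 and -0.017 m and angle between syringe_c_mid's own x axis and vertical between 1.45 and 1.69 rad and x of syringe_b_mid in the frame of tray between -0.085 and 0.085 m and y of syringe_b_mid in the frame of tray between -0.085 and 0.085 m and z of syringe_b_mid in the frame of tray between 0.008 and 0.023 m and angle between syringe_b_mid's own x axis and vertical between 1.45 and 1.69 rad); the robot touches nothing.
It fails at once if a bystander on the bench moved by more than 20 mm (distance of any of flux_bottle, polish_jar, acid_bottle, doming_punch, hammer, handpiece, mug from where it was at the start of the episode above 0.02 m).
It fails at once if a pushed-in plunger pulled out (value of joint plunger_b above 0.013 m).
It fails at once if a pulled-out plunger pushed in (value of joint any of plunger_a, plunger_c below 0.022 m).
It also fails if it takes over 72 s, if anything falls off the work surface, if the arm or the gripper's body presses on something with over 40 N, if the wrist force passes 120 N, or if a joint passes its speed limit or range.

ROBOT

A 6-joint arm with a two-finger parallel gripper is mounted at the origin on the work surface. World frame = base frame: x ahead of the robot, y to its left, z up, the work surface at z = 0. Lengths are in m, angles in degrees, forces in N, time in s.
With the tool pointing down it reaches from about 0.35 to 0.875 m from the base axis. Payload 4.2 kg.
Tool frame: the origin (TCP) lies between the finger pads; the fingertips stand 22 mm ahead of it and the grasp point (between the pads) lies 3 mm ahead of it (robot.tips_ahead is the distance from the TCP to the fingertips, in m); z points along the fingers, y is the line along which they close (so a half turn about z gives the same grasp; the last joint's range is limited). The gripper opens to 87 mm and grips with 3 to 60 N. Pads are 19 mm wide; open, the fingers measure 117 mm over their backs; the gripper's body (75 mm by 190 mm) begins 51 mm behind the grasp point.
Start: joints at [-58.694, 22.042, 0.453, 0, -68.411, -14.817], TCP at [0.177, -0.599, 0.245] pointing down, gripper open.
Joint ranges: [-179.83, 179.83], [-69.29, 118.12], [-61.27, 80.66], [-181.25, 117.63], [-171.15, -9.14], [-177.46, 177.46]. Speed limits (degrees/s): [159.86, 159.86, 180, 180, 180, 180].

INTERFACE

Orientations are given as a 3x3 rotation matrix whose columns are the frame's x, y, z axes.
In Python, from bench import monitor, vision, job, robot gives the robot as it stands.
- The arm moves only by the tool send_rows, never from a script. Its argument "rows" is one flat list of numbers, 7 for each row, row after row: the turn, a rotation vector about the tool's x, y, z in degrees, then the shift along the tool's x, y, z in mm, then the finger opening in mm, from 0 to 87. A call has 1 to 10 rows; each row shifts and turns the commanded pose from where the row before left it, along the tool's axes as they then stand; what a row does not reach is not made up. A row lasts 1/12 s, in which the tool goes at most 41.7 mm and 7.16 degrees, less where a joint would pass 70% of its speed; a pose out of reach is approached as far as the arm can. A call with a gripper value outside its range is refused whole. The fingers move at their own pace and stop on an object; "newtons" is the grip in N (left out, the last holds). Time passes only in rows, so rows that do not move let the fingers close. It gives the time, the measured TCP pose, the force, the opening and the grip force at its end, in the units of the state.
- monitor.read_state(): the state, without advancing time (a new reading comes with each control period).
- vision.capture(name): name is "scene" or "top" or "wrist"; returns the picture (400x640x3 uint8, red, green, blue); there is no depth.
- vision.camera_params(name): a dict with "fx", "fy", "cx", "cy" (pixels), "T" (4x4, takes a point from camera to world coordinates). Camera axes: x right, y down, z forward; pixel columns grow to the right and rows downward; lengths in m; the calibration is good to about 2 mm. A picture is of the moment at which its call begins: read the wrist's pose just before it. camera_params takes no time and is no camera call; for the wrist camera it gives the pose at the moment of the call.
- job.finish_job(): hands the job in; it is judged then, once.
The state is a dict: "clock": time; "qpos": joint angles; "qvel": joint speeds; "effort": joint torques, N m; "ee_pos": TCP position; "orientation": TCP orientation; "ft_force": force on the tool from outside, world axes, zero at the start; "ft_torque": the same for the moment, N m; "opening": finger opening in m; "finger_force": force on a finger pad.
Only numpy, scipy, OpenCV 4.12 (cv2) and the standard library are available. Lean on these libraries where they do the work, as an engineer would, in place of code of your own. Each camera call takes 0.05 s, during which the arm holds its last target. There are 200 camera calls.

## Working session

There is one attempt and no reset: what is moved stays moved. The work goes in short steps, Python scripts to look and compute and a tool call to move; the robot and the scene stay as the last step left them, time stands still between calls to the robot, and variables do not carry over. Pictures are saved under pics/ and viewed, at most 10 in all, crops included, and the job is handed in when it is done.

Besides the shell and the picture viewer there is one more tool, called as name(argument=value, ...) on one line, values as JSON. send_rows: Moves the arm, as the interface text tells. Its arguments: {"type":"object","properties":{"rows":{"type":"array","items":{"type":"number"}},"newtons":{"type":"number"}},"required":["rows"]}

```bash
ls; mkdir -p pics; cat > h.py <<'E'
import numpy as np, cv2
from bench import monitor, vision, job, robot
def snap(n,f):
    im=vision.capture(n); cv2.imwrite('pics/'+f,im[:,:,::-1]); return im
def ray(P,u,v,z):
    T=np.array(P['T']); d=T[:3,:3]@np.array([(u-P['cx'])/P['fx'],(v-P['cy'])/P['fy'],1]); o=T[:3,3]
    return o+d*(z-o[2])/d[2]
E
python3 - <<'E'
from h import *
s=monitor.read_state();print(s)
for n in('top','scene'):
    snap(n,n+'0.png');print(n,vision.camera_params(n))
E
```

```text
pics
{'clock': 0.0, 'qpos': array([-5.86923514e+01,  2.20901335e+01,  3.81192978e-01, -2.91938909e-02,
       -6.84111310e+01, -1.48164854e+01]), 'qvel': array([-0.00936077,  0.02073402,  0.07562781,  0.02957269,  0.02812423,
        0.07013914]), 'effort': array([ 5.32619797e-04, -3.90663707e+01,  1.87412900e+01,  4.21992704e+00,
        1.10541290e-02, -1.82595300e-04]), 'ee_pos': array([ 0.17728445, -0.59875927,  0.24347529]), 'orientation': array([[-9.58916844e-01, -2.83686479e-01, -6.84145252e-04],
       [-2.83687293e-01,  9.58914684e-01,  2.03665111e-03],
       [ 7.82665458e-05,  2.14706237e-03, -9.99997692e-01]]), 'ft_force': array([-1.04774972, -0.28405169, -0.20445303]), 'ft_torque': array([-0.00062474, -0.03387465, -0.04742239]), 'finger_force': 0.0, 'opening': 0.08696020130872431}
top {'fx': 376.8563679256617, 'fy': 376.8563679256617, 'cx': 321.45397664639455, 'cy': 199.6941667890672, 'T': array([[-0.01039374, -0.98821087,  0.1527457 ,  0.38391844],
       [-0.99994445,  0.01000423, -0.00331844,  0.02232816],
       [ 0.00175122, -0.1527717 , -0.98825996,  1.11413445],
       [ 0.        ,  0.        ,  0.        ,  1.        ]])}
scene {'fx': 367.9968371901046, 'fy': 367.9968371901046, 'cx': 320.7744566065346, 'cy': 206.86534494360944, 'T': array([[-4.62464361e-01,  7.45338663e-01, -4.80205156e-01,
         1.00576578e+00],
       [ 8.86637585e-01,  3.89198957e-01, -2.49795847e-01,
         2.47419003e-01],
       [ 7.12842995e-04, -5.41289617e-01, -8.40835919e-01,
         8.62982369e-01],
       [ 0.00000000e+00,  0.00000000e+00,  0.00000000e+00,
         1.00000000e+00]])}
```

View pics/top0.png

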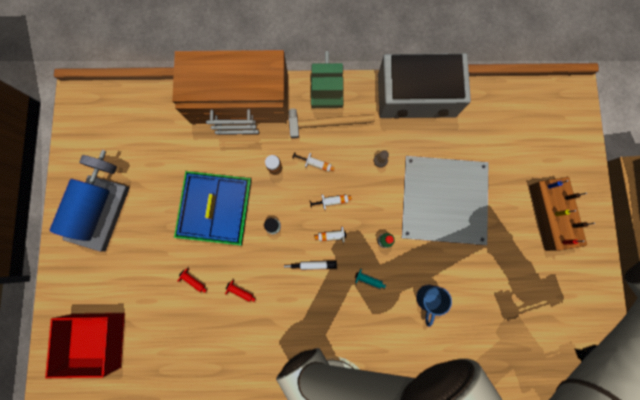

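View pics/scene0.png

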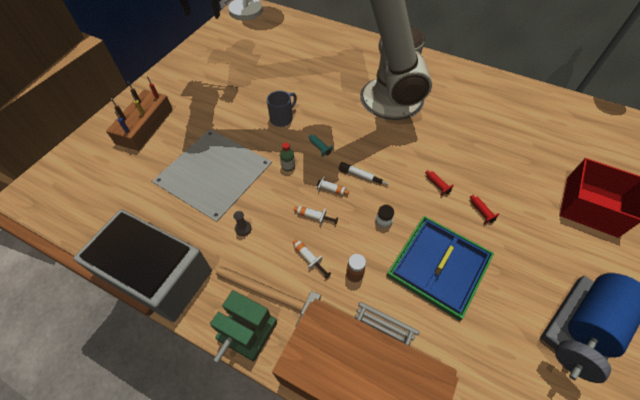

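The top view shows the blue tray in the green one with its yellow fin at (210,206) and the plate at (446,200). The white syringes are at (318,163) and (330,201), both with a black plunger pulled out to the left, and at (331,236), which looks pushed in. Look-alikes to leave alone are red at (193,281) and (240,291), turquoise at (369,280), and the white/black handpiece at (315,265). I'll confirm this in an enlarged crop and take measurements.

```bash
python3 - <<'E'
from h import *
im=cv2.imread('pics/top0.png');cv2.imwrite('pics/crop0.png',cv2.resize(im[140:280,265:425],None,fx=5,fy=4.2857*5/4.2857,interpolation=cv2.INTER_CUBIC)[:600])
P=vision.camera_params('top');hsv=cv2.cvtColor(im,cv2.COLOR_BGR2HSV)
def rep(name,m,z,amin=15,box=(0,0,640,400)):
    x0,y0,x1,y1=box;k=np.zeros_like(m);k[y0:y1,x0:x1]=m[y0:y1,x0:x1]
    cs,_=cv2.findContours(k,cv2.RETR_EXTERNAL,cv2.CHAIN_APPROX_NONE)
    for c in cs:
        if cv2.contourArea(c)<amin: continue
        w=np.array([ray(P,*p[0],z)[:2] for p in c])
        r=cv2.minAreaRect((w*1000).astype(np.float32)); mm=np.zeros_like(m);cv2.drawContours(mm,[c],-1,1,-1)
        v,u=np.nonzero(mm);print(name,'px',u.mean().round(1),v.mean().round(1),'xy',ray(P,u.mean(),v.mean(),z)[:2].round(4),'rect',np.round(r[0],1),np.round(r[1],1),round(r[2],1))
I=lambda a,b:cv2.inRange(hsv,a,b)
rep('yellow',I((22,150,120),(34,255,255)),.054,8,(170,160,260,255))
rep('blue',I((105,120,40),(130,255,255)),.026,500,(170,160,260,255))
rep('green',I((45,100,30),(85,255,255)),.022,200,(165,160,260,255))
rep('plate',I((0,0,60),(180,60,200)),.004,1500,(395,145,500,255))
rep('orange',I((5,150,200),(15,255,255)),.018,8,(285,150,360,245))
rep('white',I((0,0,150),(180,60,255)),.018,8,(285,150,360,245))
rep('black',I((0,0,0),(180,255,60)),.012,5,(285,150,360,245))
E
```

```text
yellow px 208.5 205.7 xy [0.5339 0.3395] rect [534.5 339.5] [ 8.  66.1] 82.6
blue px 211.7 207.3 xy [0.533  0.3383] rect [534.3 338.2] [176.7 178.3] 82.7
green px 212.7 207.9 xy [0.5317 0.3367] rect [533.7 336.6] [196.8 198.6] 82.9
plate px 445.3 200.1 xy [ 0.5506 -0.3508] rect [ 553.2 -350.9] [248.8 249.4] 84.6
white px 319.8 236.8 xy [0.4446 0.0247] rect [445.4  24. ] [ 5.8 20.2] 89.5
white px 335.0 234.7 xy [ 0.45   -0.0195] rect [451.  -20.1] [27.  53.6] 19.0
white px 345.9 198.4 xy [ 0.5565 -0.0533] rect [557.7 -53.7] [ 5.9 17.9] 88.9
white px 330.3 200.5 xy [ 0.5507 -0.0075] rect [547.6  -7.8] [50.1 38.6] 89.0
white px 313.7 161.7 xy [0.6685 0.0406] rect [672.4  39.3] [50.7 35.7] 81.1
```

View pics/crop0.png

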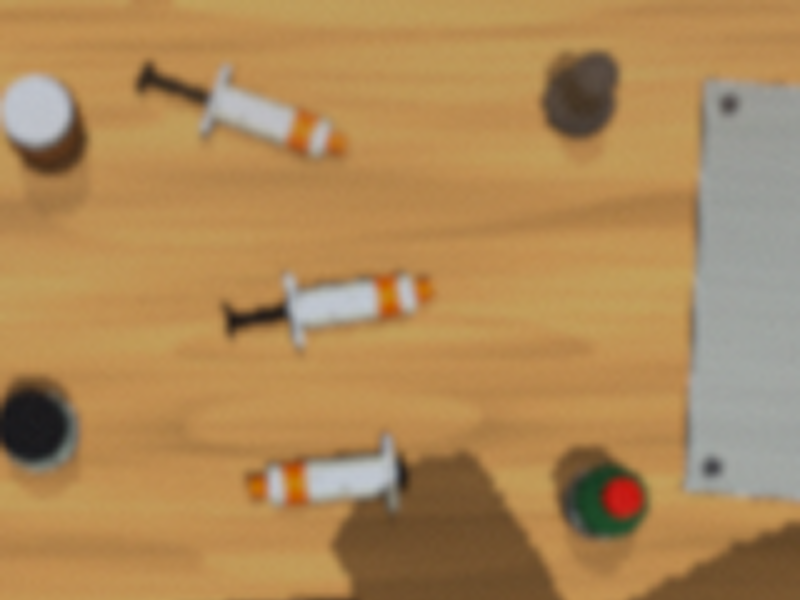

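The crop confirms it. The syringes at back (px ~318,163) and middle (330,201) have black plungers pulled out to the left. The front one (331,236) has its nozzle left and its plunger disc against the flange, so it is the empty one. Next I compute the poses and the first move.

```bash
cat >> h.py <<'E'
def yaw(v): return np.degrees(np.arctan2(v[1],v[0]))
def go(x,y,z,ya=None):
    "turn about tool z (deg) so tool y points to yaw ya (mod 180), then shift in tool axes (mm)"
    s=monitor.read_state();R=np.array(s['orientation']);p=np.array(s['ee_pos']);cur=yaw(R[:,1]);
    a=cur if ya is None else ya; d=(a-cur+90)%180-90; t=np.radians(cur+d)
    Y=np.array([np.cos(t),np.sin(t),0]);Z=np.array([0,0,-1]);X=np.cross(Y,Z)
    D=(np.array([x,y,z])-p)*1000
    print('t',round(s['clock'],2),'pos',p.round(4),'yaw',round(cur,1),'tilt',np.round(R[:2,2],4),'open',round(s['opening'],4),'F',np.round(s['ft_force'],1),'q',np.round(s['qpos'],0),'\n TURN',round(-d,2),'SHIFT',np.round([D@X,D@Y,D@Z],1))
E
python3 - <<'E'
from h import *
P=vision.camera_params('top')
for n,t,f in(('empty',(316,237.4),(343.2,234.4)),('mid',(351.4,198),(324,202.4)),('back',(334,169),(308,160.4))):
    a=ray(P,*t,.012);b=ray(P,*f,.012);m=a+(b-a)*46/82.5
    print(n,'len',np.linalg.norm(a-b).round(4),'mid',m.round(4),'yaw',yaw(a-b).round(1))
for n,q,z in(('acid',(273,161),.08),('polish',(272,225),.055),('flux',(388,239),.095),('punch',(382,157),.08)): print(n,ray(P,*q,z).round(3))
go(.5338,.3383,.243,82.6)
E
```

```text
empty len 0.0798 mid [ 0.4477 -0.0086  0.012 ] yaw 95.7
mid len 0.0822 mid [ 0.5516 -0.0248  0.012 ] yaw -81.4
back len 0.0824 mid [0.6622 0.0234 0.012 ] yaw -109.3
acid [0.656 0.154 0.08 ]
polish [0.477 0.159 0.055]
flux [ 0.432 -0.159  0.095]
punch [ 0.664 -0.154  0.08 ]
t 0.1 pos [ 0.1773 -0.5988  0.2435] yaw 106.5 tilt [-0.0007  0.0019] open 0.0871 F [ 0.3  0.5 -0.2] q [-59.  22.   0.  -0. -68. -15.] 
 TURN 23.88 SHIFT [-2.329e+02  9.752e+02  5.000e-01]
```

send_rows(rows=[0, 0, 6, 0, 0, 0, 87, 0, 0, 6, 0, 0, 0, 87, 0, 0, 6, 0, 0, 0, 87, 0, 0, 6, 0, 0, 0, 87, 0, 0, 0, -9, 38, 0, 87, 0, 0, 0, -9, 38, 0, 87, 0, 0, 0, -9, 38, 0, 87, 0, 0, 0, -9, 38, 0, 87, 0, 0, 0, -9, 38, 0, 87, 0, 0, 0, -9, 38, 0, 87])

```text
clock: 0.93
ee_pos: [0.2607, -0.3784, 0.2441]
orientation: [[-0.991, 0.131, -0.0], [0.131, 0.991, 0.001], [0.0, 0.001, -1.0]]
ft_force: [1.3, 0.1, 0.8]
opening: 0.087
finger_force: 0.0
```

send_rows(rows=[0, 0, 0, -9, 38, 0, 87, 0, 0, 0, -9, 38, 0, 87, 0, 0, 0, -9, 38, 0, 87, 0, 0, 0, -9, 38, 0, 87, 0, 0, 0, -9, 38, 0, 87, 0, 0, 0, -9, 38, 0, 87, 0, 0, 0, -9, 38, 0, 87, 0, 0, 0, -9, 38, 0, 87, 0, 0, 0, -9, 38, 0, 87, 0, 0, 0, -9, 38, 0, 87])

```text
clock: 1.77
ee_pos: [0.3995, -0.0133, 0.2446]
orientation: [[-0.992, 0.13, 0.0], [0.13, 0.992, 0.0], [-0.0, 0.0, -1.0]]
ft_force: [1.2, -1.0, -0.1]
opening: 0.0868
finger_force: 0.0
```

send_rows(rows=[0, 0, 0, -9, 38, 0, 87, 0, 0, 0, -9, 38, 0, 87, 0, 0, 0, -9, 38, 0, 87, 0, 0, 0, -9, 38, 0, 87, 0, 0, 0, -9, 38, 0, 87, 0, 0, 0, -9, 38, 0, 87, 0, 0, 0, -9, 38, 0, 87, 0, 0, 0, -9, 38, 0, 87, 0, 0, 0, 0, 0, 0, 87, 0, 0, 0, 0, 0, 0, 87])

```text
clock: 2.6
ee_pos: [0.5107, 0.2782, 0.2429]
orientation: [[-0.992, 0.129, -0.002], [0.129, 0.992, -0.002], [0.002, -0.002, -1.0]]
ft_force: [-0.5, -0.6, 0.3]
opening: 0.087
finger_force: 0.0
```

```bash
cat >> h.py <<'E'
def blobs(im,P,lo,hi,z,amin=30):
    hsv=cv2.cvtColor(im,cv2.COLOR_RGB2HSV)
    cs,_=cv2.findContours(cv2.inRange(hsv,lo,hi),cv2.RETR_EXTERNAL,cv2.CHAIN_APPROX_NONE)
    for c in cs:
        if cv2.contourArea(c)<amin: continue
        w=np.array([ray(P,*p[0],z)[:2]*1000 for p in c],np.float32);r=cv2.minAreaRect(w)
        print(' px',c[:,0].mean(0).round(0),'rect',np.round(r[0],1),np.round(r[1],1),round(r[2],1))
E
python3 - <<'E'
from h import *
go(.5338,.3383,.052,82.6)
P=vision.camera_params('wrist');im=snap('wrist','w1.png')
print('fin');blobs(im,P,(22,150,80),(34,255,255),.058)
E
```

```text
t 2.6 pos [0.5107 0.2782 0.2429] yaw 82.6 tilt [-0.0022 -0.0017] open 0.087 F [-0.5 -0.6  0.3] q [  45.   18.   -6.   -0.  -66. -142.] 
 TURN -0.0 SHIFT [-15.2  62.6 190.9]
fin
 px [382. 190.] rect [529.3 336.5] [14.2 70.8] 82.3
```

View pics/w1.png

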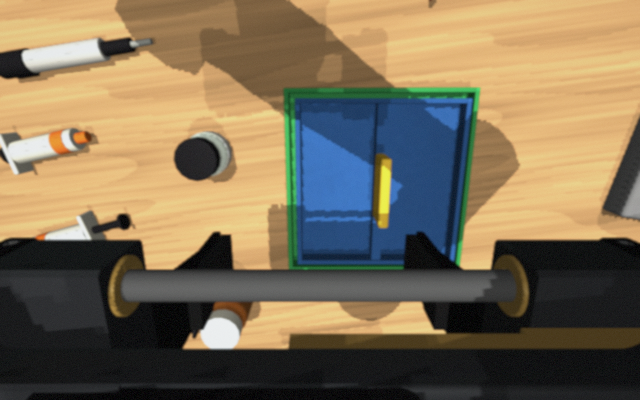

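The wrist view shows the fin at (382,190) at the tray centre. The wide side of the gripper lies along the closing line. Descending.

send_rows(rows=[0, 0, 0, -7, 31, 0, 87, 0, 0, 0, -7, 31, 0, 87, 0, 0, 0, 0, 0, 30, 87, 0, 0, 0, 0, 0, 30, 87, 0, 0, 0, 0, 0, 30, 87, 0, 0, 0, 0, 0, 30, 87, 0, 0, 0, 0, 0, 20, 87, 0, 0, 0, 0, 0, 15, 87, 0, 0, 0, 0, 0, 0, 87, 0, 0, 0, 0, 0, 0, 87])

```text
clock: 3.48
ee_pos: [0.5325, 0.3349, 0.0896]
orientation: [[-0.991, 0.132, -0.001], [0.132, 0.991, -0.001], [0.001, -0.001, -1.0]]
ft_force: [0.9, 0.9, 0.5]
opening: 0.087
finger_force: 0.0
```

```bash
python3 - <<'E'
from h import *
go(.532,.338,.052,82.6)
P=vision.camera_params('wrist');im=snap('wrist','w2.png')
blobs(im,P,(22,150,80),(34,255,255),.058)
E
```

```text
t 3.48 pos [0.5325 0.3349 0.0896] yaw 82.4 tilt [-0.0009 -0.0013] open 0.087 F [0.9 0.9 0.5] q [  47.   31.  -10.    0.  -50. -144.] 
 TURN -0.16 SHIFT [ 0.9  3.  37.6]
 px [328. 220.] rect [520.4 341.2] [ 9.1 55.3] 82.6
```

send_rows(rows=[0, 0, 0, 0, 4, 12, 87, 0, 0, 0, 0, 0, 15, 87, 0, 0, 0, 0, 0, 10, 87, 0, 0, 0, 0, 0, 0, 40, 0, 0, 0, 0, 0, 0, 40, 0, 0, 0, 0, 0, 0, 10, 0, 0, 0, 0, 0, 0, 5, 0, 0, 0, 0, 0, 0, 0, 0, 0, 0, 0, 0, 0, 0, 0, 0, 0, 0, 0, 0, 0], newtons=40)

```text
clock: 4.37
ee_pos: [0.5334, 0.3404, 0.0529]
orientation: [[-0.991, 0.131, 0.0], [0.131, 0.991, 0.001], [-0.0, 0.001, -1.0]]
ft_force: [1.1, 0.4, 0.4]
opening: 0.0483
finger_force: 0.0
```

send_rows(rows=[0, 0, 0, 0, 0, 0, 0, 0, 0, 0, 0, 0, 0, 0, 0, 0, 0, 0, 0, 0, 0, 0, 0, 0, 0, 0, -4, 0, 0, 0, 0, 0, 0, -8, 0, 0, 0, 0, 0, 0, -8, 0, 0, 0, 0, 0, 0, -8, 0, 0, 0, 0, 0, 0, 0, 0, 0, 0, 0, 0, 0, 0, 0])

```text
clock: 5.12
ee_pos: [0.5332, 0.3404, 0.081]
orientation: [[-0.991, 0.131, 0.0], [0.131, 0.991, 0.001], [-0.0, 0.001, -1.0]]
ft_force: [0.1, 0.9, -3.7]
opening: 0.0095
finger_force: 40.0
```

send_rows(rows=[0, 0, 0, 0, 0, -15, 0, 0, 0, 0, 0, 0, -25, 0, 0, 0, 0, 0, 0, -25, 0, 0, 0, 0, 0, 0, -25, 0, 0, 0, 0, 0, 0, -20, 0, 0, 0, 0, -2, -12, 0, 0, 0, 0, 0, -4, -24, 0, 0, 0, 0, 0, -4, -24, 0, 0, 0, 0, 0, -5, -30, 0, 0, 0, 0, 0, -5, -30, 0, 0])

```text
clock: 5.95
ee_pos: [0.5359, 0.2165, 0.1883]
orientation: [[-0.991, 0.131, -0.004], [0.131, 0.991, -0.002], [0.003, -0.002, -1.0]]
ft_force: [0.5, 0.0, -3.2]
opening: 0.0096
finger_force: 40.0
```

send_rows(rows=[0, 0, 0, -5, -30, 0, 0, 0, 0, 0, -5, -30, 0, 0, 0, 0, 0, -5, -30, 0, 0, 0, 0, 0, -5, -30, 0, 0, 0, 0, 0, -5, -30, 0, 0, 0, 0, 0, -5, -30, 0, 0, 0, 0, 0, -5, -30, 0, 0, 0, 0, 0, -5, -30, 0, 0, 0, 0, 0, -5, -30, 0, 0, 0, 0, 0, -5, -30, 0, 0])

```text
clock: 6.78
ee_pos: [0.5458, -0.0872, 0.1885]
orientation: [[-0.991, 0.131, -0.004], [0.131, 0.991, 0.0], [0.004, -0.0, -1.0]]
ft_force: [0.2, -0.0, -3.3]
opening: 0.0092
finger_force: 40.0
```

send_rows(rows=[0, 0, 0, -5, -30, 0, 0, 0, 0, 0, -5, -30, 0, 0, 0, 0, 0, -5, -30, 0, 0, 0, 0, 0, -5, -30, 0, 0, 0, 0, 0, -5, -30, 0, 0, 0, 0, 0, -5, -30, 0, 0, 0, 0, 0, -4, -24, 0, 0, 0, 0, 0, -4, -20, 0, 0, 0, 0, 0, -2, -10, 0, 0, 0, 0, 0, 0, 0, 0, 0])

```text
clock: 7.62
ee_pos: [0.5553, -0.3244, 0.1882]
orientation: [[-0.991, 0.134, -0.003], [0.134, 0.991, 0.001], [0.003, 0.001, -1.0]]
ft_force: [0.5, 0.4, -3.1]
opening: 0.0094
finger_force: 40.0
```

```bash
python3 - <<'E'
from h import *
go(.552,-.351,.053)
P=vision.camera_params('top');im=snap('top','t2.png')
blobs(im,P,(22,150,80),(34,255,255),.195,8)
E
```

```text
t 7.62 pos [ 0.5553 -0.3244  0.1882] yaw 82.3 tilt [-0.0033  0.0012] open 0.0094 F [ 0.5  0.4 -3.1] q [-16.  26.  -1.  -0. -63. -82.] 
 TURN -0.0 SHIFT [ -0.3 -26.8 135.2]
 px [567. 212.] rect [ 489.3 -583.2] [12.6  9.9] 89.4
 px [456. 198.] rect [ 525.6 -312. ] [ 7.4 12.9] 86.3
```

View pics/t2.png

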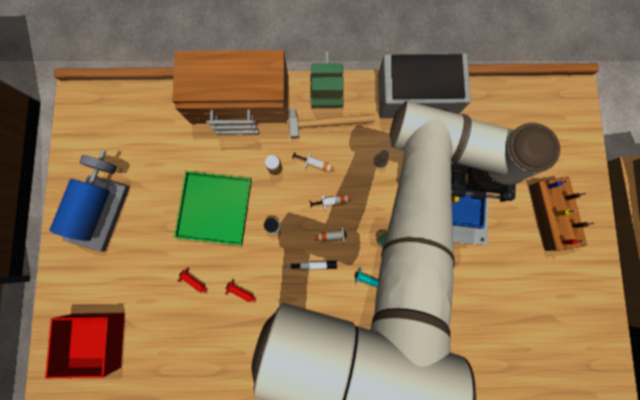

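The tray is held over the plate, with its blue floor at (468,212). The green tray is now bare and the bystanders look unmoved. Setting it down.

send_rows(rows=[0, 0, 0, 0, -14, 0, 0, 0, 0, 0, 0, -13, 0, 0, 0, 0, 0, 0, 0, 25, 0, 0, 0, 0, 0, 0, 30, 0, 0, 0, 0, 0, 0, 30, 0, 0, 0, 0, 0, 0, 25, 0, 0, 0, 0, 0, 0, 12, 0, 0, 0, 0, 0, 0, 5, 0, 0, 0, 0, 0, 0, 3, 0, 0, 0, 0, 0, 0, 2, 0])

```text
clock: 8.5
ee_pos: [0.5516, -0.3482, 0.0693]
orientation: [[-0.992, 0.126, -0.005], [0.126, 0.992, -0.001], [0.005, -0.001, -1.0]]
ft_force: [-18.6, 18.8, 53.0]
opening: 0.0098
finger_force: 40.0
```

send_rows(rows=[0, 0, 0, 0, 0, 2, 0, 0, 0, 0, 0, 0, 0, 0, 0, 0, 0, 0, 0, 0, 0, 0, 0, 0, 0, 0, 0, 0])

```text
clock: 8.83
ee_pos: [0.5517, -0.3481, 0.0692]
orientation: [[-0.992, 0.126, -0.003], [0.126, 0.992, -0.001], [0.003, -0.002, -1.0]]
ft_force: [-20.1, 17.6, 51.0]
opening: 0.0095
finger_force: 40.0
```

Contact came 16 mm early, so I'll back off and look.

send_rows(rows=[0, 0, 0, 0, 0, -15, 0, 0, 0, 0, 0, 0, -15, 0, 0, 0, 0, 0, 0, -10, 0, 0, 0, 0, 0, 0, 0, 0])

```text
clock: 9.17
ee_pos: [0.5551, -0.35, 0.0999]
orientation: [[-0.992, 0.13, 0.006], [0.13, 0.992, -0.003], [-0.006, -0.002, -1.0]]
ft_force: [0.8, 0.1, -3.5]
opening: 0.0097
finger_force: 40.0
```

```bash
python3 - <<'E'
from h import *
go(.552,-.351,.053)
im=snap('scene','s2.png')[:,:,::-1];w=snap('wrist','w3.png')[:,:,::-1]
c=cv2.resize(im[100:250,100:320],(660,450));cv2.imwrite('pics/c3.png',np.vstack([c[:, :480],cv2.resize(w,(480,150))]))
P=vision.camera_params('scene')
T=np.linalg.inv(np.array(P['T']))
for z in(.004,):
  for p in((.552-.125,-.351,z),(.552,-.351,z)): 
    q=T@np.r_[p,1];print(q[0]/q[2]*P['fx']+P['cx'],q[1]/q[2]*P['fy']+P['cy'])
E
```

```text
t 9.17 pos [ 0.5551 -0.35    0.0999] yaw 82.5 tilt [ 0.0057 -0.0028] open 0.0097 F [ 0.8  0.1 -3.5] q [-18.  32.  -5.   0. -52. -79.] 
 TURN -0.0 SHIFT [ 3.  -1.4 46.9]
236.42007373538428 143.06455917576113
212.25021264062906 171.01454221428727
```

View pics/c3.png

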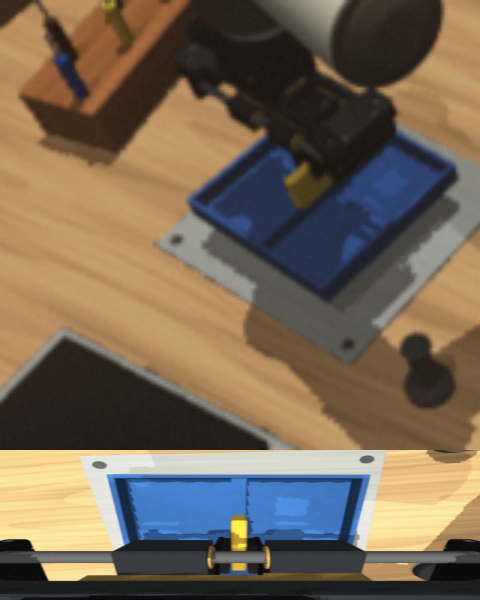

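The crop shows the tray over the plate with its near corner at scene (210,199), left corner (163,167) and right corner (252,157). It may be pitched in the grip, so I'll solve the rim corner heights.

```bash
python3 - <<'E'
from h import *
from scipy.optimize import least_squares
P=vision.camera_params('scene');im=cv2.imread('pics/s2.png')
hsv=cv2.cvtColor(im,cv2.COLOR_BGR2HSV);m=cv2.inRange(hsv,(105,90,30),(130,255,255));m[:,:155]=0;m[:,262:]=0;m[:140]=0;m[206:]=0
m=cv2.morphologyEx(m,cv2.MORPH_OPEN,np.ones((2,2)))
v,u=np.nonzero(m);pts=np.c_[u,v]
for d in((-1,0),(0,1),(1,0),(-1,1),(1,1)): k=(pts@np.array(d)).argmax();print(d,pts[k])
px=[(163.3,166.7),(210,199.3),(251.7,157.3)]
print([ray(P,*p,.073).round(3) for p in px],'center exp .555,-.35')
A=[(0,1,.176),(1,2,.180),(0,2,.2517)]
f=lambda z:[np.linalg.norm(ray(P,*px[i],z[i])-ray(P,*px[j],z[j]))-l for i,j,l in A]
r=least_squares(f,[.073]*3);print(r.x,r.cost, [ray(P,*p,z).round(3) for p,z in zip(px,r.x)])
E
```

```text
(-1, 0) [164 167]
(0, 1) [207 197]
(1, 0) [251 155]
(-1, 1) [164 168]
(1, 1) [251 157]
[array([ 0.638, -0.431,  0.073]), array([ 0.667, -0.252,  0.073]), array([ 0.498, -0.235,  0.073])] center exp .555,-.35
[0.03639908 0.0144544  0.01833546] 4.914836597683547e-19 [array([ 0.621, -0.463,  0.036]), array([ 0.641, -0.289,  0.014]), array([ 0.463, -0.268,  0.018])]
```

The ray heights fit a level tray held about 16 mm lower in the fingers, because they closed while the lift had already begun. So that contact was the plate itself. I'll set it down at TCP z ≈ 0.070 and release.

send_rows(rows=[0, 0, 0, 2, 0, 15, 0, 0, 0, 0, 1, -1, 8, 0, 0, 0, 0, 0, 0, 4, 0, 0, 0, 0, 0, 0, 2, 0, 0, 0, 0, 0, 0, 1, 0, 0, 0, 0, 0, 0, 0, 0, 0, 0, 0, 0, 0, 0, 0])

```text
clock: 9.85
ee_pos: [0.5484, -0.3492, 0.0692]
orientation: [[-0.992, 0.13, -0.005], [0.13, 0.992, 0.001], [0.005, 0.0, -1.0]]
ft_force: [-7.4, 6.2, 16.4]
opening: 0.0097
finger_force: 40.0
```

send_rows(rows=[0, 0, 0, 0, 0, 0, 40, 0, 0, 0, 0, 0, 0, 40, 0, 0, 0, 0, 0, 0, 40, 0, 0, 0, 0, 0, 0, 40, 0, 0, 0, 0, 0, 0, 40, 0, 0, 0, 0, 0, 0, 40, 0, 0, 0, 0, 0, -30, 40, 0, 0, 0, 0, 0, -30, 40, 0, 0, 0, 0, 0, -30, 40, 0, 0, 0, 0, 0, -30, 40])

```text
clock: 10.68
ee_pos: [0.5501, -0.3499, 0.1876]
orientation: [[-0.991, 0.131, -0.001], [0.131, 0.991, 0.0], [0.001, -0.0, -1.0]]
ft_force: [0.5, -0.3, -0.3]
opening: 0.0402
finger_force: 0.0
```

```bash
python3 - <<'E'
from h import *
go(.552,-.16,.25)
P=vision.camera_params('scene');im=snap('scene','s4.png')
hsv=cv2.cvtColor(im,cv2.COLOR_RGB2HSV);m=cv2.inRange(hsv,(105,90,30),(130,255,255));m[:,:155]=0;m[:,270:]=0;m[:130]=0;m[215:]=0
m=cv2.morphologyEx(m,cv2.MORPH_OPEN,np.ones((2,2)));v,u=np.nonzero(m);pts=np.c_[u,v]
for d in((-1,.3),(0,1),(1,.3)): p=pts[(pts@np.array(d)).argmax()];print(d,p,ray(P,*p,.026).round(3))
E
```

```text
t 10.68 pos [ 0.5501 -0.3499  0.1876] yaw 82.5 tilt [-0.0007  0.0001] open 0.0402 F [ 0.5 -0.3 -0.3] q [-18.  27.  -0.   0. -63. -79.] 
 TURN -0.0 SHIFT [ 22.9 188.5 -62.4]
(-1, 0.3) [170 174] [ 0.629 -0.437  0.026]
(0, 1) [211 201] [ 0.65  -0.276  0.026]
(1, 0.3) [254 163] [ 0.483 -0.245  0.026]
```

The tray stands on the plate: all three visible rim corners fit a rim height of 26 mm. Next is the empty syringe, so I turn −103° and move over it.

send_rows(rows=[0, 0, -7, 0, 0, -5, 87, 0, 0, -7, 0, 0, -5, 87, 0, 0, -7, 0, 0, 0, 87, 0, 0, -7, 0, 0, 0, 87, 0, 0, -7, 0, 0, 0, 87, 0, 0, -7, 0, 0, 0, 87, 0, 0, -7, 0, 0, 0, 87, 0, 0, -7, 0, 0, 0, 87, 0, 0, -7, 0, 0, 0, 87, 0, 0, -7, 0, 0, 0, 87])

```text
clock: 11.57
ee_pos: [0.5502, -0.3499, 0.196]
orientation: [[-0.457, -0.89, -0.001], [-0.89, 0.457, 0.0], [0.0, 0.001, -1.0]]
ft_force: [-0.4, 0.3, -0.5]
opening: 0.0864
finger_force: 0.0
```

send_rows(rows=[0, 0, -7, 0, 0, 0, 87, 0, 0, -7, 0, 0, 0, 87, 0, 0, -7, 0, 0, 0, 87, 0, 0, -7, 0, 0, 0, 87, 0, 0, -5, 0, 0, 0, 87, 0, 0, 0, -35, 7, 0, 87, 0, 0, 0, -35, 7, 0, 87, 0, 0, 0, -35, 7, 0, 87, 0, 0, 0, -35, 7, 0, 87, 0, 0, 0, -35, 7, 0, 87])

```text
clock: 12.4
ee_pos: [0.4979, -0.1778, 0.1962]
orientation: [[0.095, -0.995, -0.0], [-0.995, -0.095, -0.0], [-0.0, 0.0, -1.0]]
ft_force: [0.3, 0.5, 0.1]
opening: 0.087
finger_force: 0.0
```

send_rows(rows=[0, 0, 0, -35, 7, 0, 87, 0, 0, 0, -35, 7, 0, 87, 0, 0, 0, -35, 7, 0, 87, 0, 0, 0, -35, 7, 0, 87, 0, 0, 0, -30, 6, 0, 87, 0, 0, 0, 0, 0, 0, 87, 0, 0, 0, 0, 0, 0, 87])

```text
clock: 12.98
ee_pos: [0.4483, -0.0118, 0.1968]
orientation: [[0.099, -0.995, 0.001], [-0.995, -0.099, 0.0], [-0.0, -0.001, -1.0]]
ft_force: [-0.2, -0.3, 0.2]
opening: 0.087
finger_force: 0.0
```

```bash
python3 - <<'E'
from h import *
go(.4477,-.0086,.028,5.7)
P=vision.camera_params('wrist');im=snap('wrist','w5.png');snap('scene','s5.png')
print('orange');blobs(im,P,(5,150,150),(15,255,255),.018,40)
print('white');blobs(im,P,(0,0,150),(180,50,255),.02,100)
P=vision.camera_params('scene');im=vision.capture('scene');print('scene white');blobs(im,P,(0,0,130),(180,50,255),.018,30)
E
```

```text
t 12.98 pos [ 0.4483 -0.0118  0.1968] yaw -174.3 tilt [0.0007 0.0001] open 0.087 F [-0.2 -0.3  0.2] q [ 19.   7. -27.   0. -55. -14.] 
 TURN -0.01 SHIFT [ -3.2   0.3 168.8]
orange
 px [320. 230.] rect [442.2  35.5] [10.8  8.4] 5.8
 px [105. 184.] rect [648.7   9.5] [14.6 13. ] 73.8
 px [ 91. 179.] rect [661.3   6.3] [13.1  8.6] 67.9
 px [107. 160.] rect [645.  -13.3] [12.4 11. ] 69.2
 px [198. 140.] rect [561.  -40.4] [ 7.5 12.7] 7.0
 px [215. 139.] rect [546.  -42.9] [ 9.3 12.4] 11.4
 px [204. 115.] rect [555.5 -63.6] [11.9 11.3] 5.8
white
 px [400. 238.] rect [363.   37.6] [58.4 17.5] 89.8
 px [ 86. 216.] rect [670.4  37.9] [51.5 42.1] 75.7
 px [103. 171.] rect [648.5  -2.6] [ 9.3 22.1] 74.4
 px [320. 152.] rect [449.2 -41.4] [42.9  4.6] 5.8
 px [211. 181.] rect [549.8  -9.5] [41.1 50.4] 8.2
 px [206. 127.] rect [553.6 -53.4] [21.9  7.9] 5.8
scene white
 px [109. 384.] rect [1118.5 -188.8] [41.7 20.2] 89.0
 px [ 69. 387.] rect [1162.3 -264.4] [51.  53.1] 50.4
 px [ 85. 365.] rect [1113.5 -268.4] [25.7 47.8] 3.1
 px [221. 350.] rect [953.3 -24.2] [ 7.6 46.1] 88.4
 px [383. 328.] rect [747.2 270. ] [ 6.2 98.7] 0.3
 px [387. 321.] rect [734.3 272.5] [142.4  39.3] 89.8
 px [309. 301.] rect [772.   98.3] [57.5 22.5] 2.5
 px [357. 261.] rect [624.8 151.3] [41.1 39.9] 25.2
 px [310. 256.] rect [663.7  35.6] [51.4 40.2] 69.4
 px [ 49. 316.] rect [1093.6 -494.5] [366.8 239.8] 89.6
 px [135. 259.] rect [ 862.8 -352.7] [265.5 165.2] 90.0
 px [315. 214.] rect [552.5 -11. ] [26.4 48.7] 11.1
 px [360. 172.] rect [363.1  42.6] [72.3 19.5] 89.9
 px [212. 174.] rect [ 558.5 -340.7] [244.3 244.5] 84.5
 px [382. 109.] rect [91.3 -0.9] [35.1 56. ] 13.8
 px [369.  88.] rect [ 13.2 -84.8] [95.4 24.6] 0.1
 px [375.  24.] rect [-357.7 -217.9] [200.1 164.1] 17.7
 px [434.  23.] rect [-493.5  -10.5] [328.8 240.2] 17.0
 px [244.   7.] rect [-213.5 -750.7] [107.5 133.2] 27.6
```

View pics/w5.png

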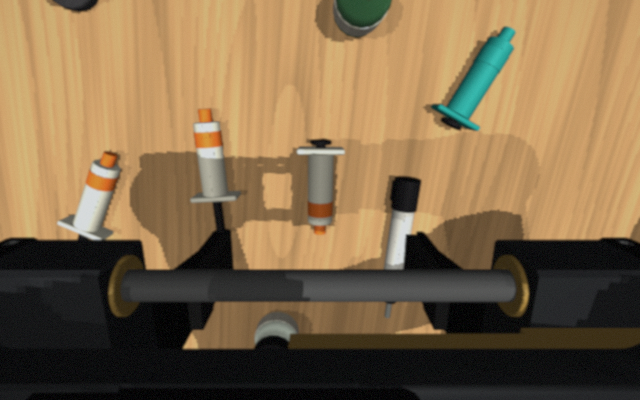

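The wrist view shows the empty syringe centred at (320,190), with its flange at (320,152), its disc against the flange and its nozzle tip at (320,233). It sits about 5 mm further in +y. Descending with a 60 mm opening.

send_rows(rows=[0, 0, 0, -5, 0, 20, 60, 0, 0, 0, 0, 0, 30, 60, 0, 0, 0, 0, 0, 30, 60, 0, 0, 0, 0, 0, 30, 60, 0, 0, 0, 0, 0, 30, 60, 0, 0, 0, 0, 0, 15, 60, 0, 0, 0, 0, 0, 9, 60, 0, 0, 0, 0, 0, 5, 60, 0, 0, 0, 0, 0, 0, 60, 0, 0, 0, 0, 0, 0, 60])

```text
clock: 13.97
ee_pos: [0.4485, -0.0086, 0.0276]
orientation: [[0.094, -0.996, 0.0], [-0.996, -0.094, -0.0], [0.0, -0.0, -1.0]]
ft_force: [0.1, -0.3, -0.4]
opening: 0.0602
finger_force: 0.0
```

send_rows(rows=[0, 0, 0, 0, 0, 0, 10, 0, 0, 0, 0, 0, 0, 10, 0, 0, 0, 0, 0, 0, 10, 0, 0, 0, 0, 0, 0, 10, 0, 0, 0, 0, 0, 0, 10, 0, 0, 0, 0, 0, 0, 10, 0, 0, 0, 0, 0, 0, 10, 0, 0, 0, 0, 0, 0, 10, 0, 0, 0, 0, 0, 0, 10], newtons=15)

```text
clock: 14.72
ee_pos: [0.4479, -0.008, 0.0277]
orientation: [[0.096, -0.995, -0.0], [-0.995, -0.096, -0.0], [0.0, 0.0, -1.0]]
ft_force: [-0.8, 0.4, 2.5]
opening: 0.0235
finger_force: 15.0
```

send_rows(rows=[0, 0, 0, 0, 0, -15, 10, 0, 0, 0, 0, 0, -25, 10, 0, 0, 0, 0, 0, -30, 10, 0, 0, 0, 0, 0, -30, 10, 0, 0, 0, 0, 0, -30, 10, 0, 0, 0, -15, -6, -10, 10, 0, 0, 0, -28, -10, 0, 10, 0, 0, 0, -28, -10, 0, 10, 0, 0, 0, -28, -10, 0, 10, 0, 0, 0, -28, -10, 0, 10])

```text
clock: 15.55
ee_pos: [0.4816, 0.1239, 0.1675]
orientation: [[0.095, -0.995, 0.0], [-0.995, -0.095, 0.0], [-0.0, -0.0, -1.0]]
ft_force: [0.9, -0.4, -0.6]
opening: 0.0235
finger_force: 15.0
```

send_rows(rows=[0, 0, 0, -28, -10, 0, 10, 0, 0, 0, -28, -10, 0, 10, 0, 0, 0, -28, -10, 0, 10, 0, 0, 0, -28, -10, 0, 10, 0, 0, 0, -28, -10, 0, 10, 0, 0, 0, -28, -10, 0, 10, 0, 0, 0, -25, -7, 0, 10, 0, 0, 0, -15, -6, 0, 10, 0, 0, 0, 0, 0, 0, 10, 0, 0, 0, 0, 0, 0, 10])

```text
clock: 16.38
ee_pos: [0.534, 0.3372, 0.1664]
orientation: [[0.097, -0.995, -0.001], [-0.995, -0.097, -0.001], [0.001, 0.002, -1.0]]
ft_force: [0.7, -0.3, -0.9]
opening: 0.0235
finger_force: 15.0
```

```bash
python3 - <<'E'
from h import *
go(.532,.337,.032)
P=vision.camera_params('top');im=snap('top','t6.png');im[:,:380]=0
print('yellow');blobs(im,P,(22,150,80),(34,255,255),.058,8)
print('blue');blobs(im,P,(105,120,40),(130,255,255),.026,300)
print('plate');blobs(im,P,(0,0,60),(180,60,230),.004,1000)
E
```

```text
t 16.38 pos [0.534  0.3372 0.1664] yaw -174.5 tilt [-0.0015 -0.0011] open 0.0235 F [ 0.7 -0.3 -0.9] q [ 47.  26.  -5.  -0. -59. -41.] 
 TURN -0.0 SHIFT [  0.    2.  134.4]
yellow
 px [567. 212.] rect [ 505.  -673.2] [15.  11.4] 89.4
 px [450. 198.] rect [ 549.8 -347.5] [10.9 67.5] 82.4
blue
 px [433. 306.] rect [ 257.2 -290. ] [78.2 96.8] 38.2
 px [447. 200.] rect [ 549.4 -347.7] [176.9 178.3] 82.5
plate
 px [445. 200.] rect [ 553.3 -351. ] [249.2 249.1] 84.7
 px [519.  62.] rect [ 947.2 -590.8] [842.3 539. ] 88.0
```

View pics/t6.png

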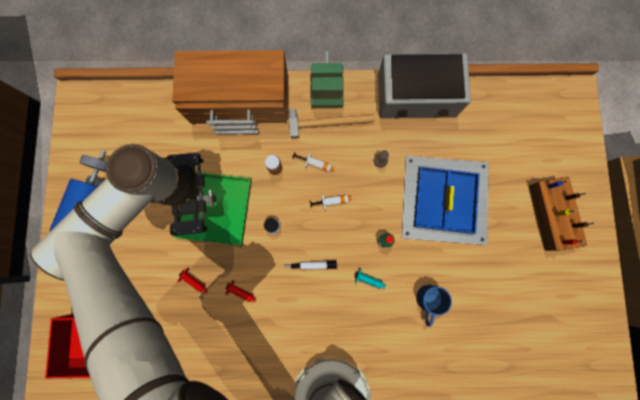

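The blue tray is centred on the plate at (450,200), 4 mm off centre, and is level by its sizes. The empty syringe hangs over the green tray. Lowering it.

send_rows(rows=[0, 0, 0, 0, 2, 25, 10, 0, 0, 0, 0, 0, 30, 10, 0, 0, 0, 0, 0, 30, 10, 0, 0, 0, 0, 0, 25, 10, 0, 0, 0, 0, 0, 13, 10, 0, 0, 0, 0, 0, 6, 10, 0, 0, 0, 0, 0, 4, 10, 0, 0, 0, 0, 0, 0, 10, 0, 0, 0, 0, 0, 0, 10])

```text
clock: 17.18
ee_pos: [0.5331, 0.3368, 0.0357]
orientation: [[0.096, -0.995, 0.002], [-0.995, -0.096, 0.001], [-0.001, -0.002, -1.0]]
ft_force: [-0.3, 0.1, 0.1]
opening: 0.0235
finger_force: 15.0
```

send_rows(rows=[0, 0, 0, 0, 0, 0, 35, 0, 0, 0, 0, 0, 0, 45, 0, 0, 0, 0, 0, 0, 45, 0, 0, 0, 0, 0, 0, 45, 0, 0, 0, 0, 0, 0, 45, 0, 0, 0, 0, 0, -25, 45, 0, 0, 0, 0, 0, -40, 45, 0, 0, 0, 0, 0, -40, 45, 0, 0, 0, 0, 0, -40, 45, 0, 0, 0, 0, 0, 0, 45])

```text
clock: 18.02
ee_pos: [0.5365, 0.3395, 0.1898]
orientation: [[0.098, -0.995, 0.015], [-0.995, -0.098, 0.011], [-0.009, -0.016, -1.0]]
ft_force: [1.0, 0.4, 0.8]
opening: 0.0449
finger_force: 0.0
```

```bash
python3 - <<'E'
from h import *
go(.5516,-.0248,.18,8.6)
E
```

```text
t 18.02 pos [0.5365 0.3395 0.1898] yaw -174.4 tilt [0.0148 0.0107] open 0.0449 F [1.  0.4 0.8] q [ 47.  25.  -3.   0. -61. -42.] 
 TURN -3.0 SHIFT [362.5  39.5   9.8]
```

send_rows(rows=[0, 0, -3, 12, 0, 0, 60, 0, 0, 0, 35, 4, 0, 60, 0, 0, 0, 35, 4, 0, 60, 0, 0, 0, 35, 4, 0, 60, 0, 0, 0, 35, 4, 0, 60, 0, 0, 0, 35, 4, 0, 60, 0, 0, 0, 35, 4, 0, 60, 0, 0, 0, 35, 4, 0, 60, 0, 0, 0, 35, 4, 0, 60, 0, 0, 0, 35, 4, 0, 60])

```text
clock: 18.85
ee_pos: [0.5443, 0.0062, 0.1797]
orientation: [[0.148, -0.989, 0.001], [-0.989, -0.148, 0.0], [-0.0, -0.001, -1.0]]
ft_force: [0.9, -0.8, -0.2]
opening: 0.0605
finger_force: 0.0
```

send_rows(rows=[0, 0, 0, 20, 3, 0, 60, 0, 0, 0, 15, 0, 0, 60, 0, 0, 0, 0, 0, 0, 60, 0, 0, 0, 0, 0, 0, 60])

```text
clock: 19.18
ee_pos: [0.5466, -0.0279, 0.1794]
orientation: [[0.146, -0.989, 0.0], [-0.989, -0.146, 0.0], [-0.0, -0.0, -1.0]]
ft_force: [-0.1, 0.1, 0.3]
opening: 0.06
finger_force: 0.0
```

```bash
python3 - <<'E'
from h import *
go(.5516,-.0248,.028,8.6)
P=vision.camera_params('wrist');im=snap('wrist','w7.png')
print('orange');blobs(im,P,(5,150,120),(15,255,255),.02,40)
print('white');blobs(im,P,(0,0,130),(180,60,255),.02,100)
P=vision.camera_params('top');im=snap('top','t7.png');im[:,270:]=0
print('green tray white');blobs(im[:, :265],P,(0,0,150),(180,90,255),.022,8)
E
```

```text
t 19.18 pos [ 0.5466 -0.0279  0.1794] yaw -171.6 tilt [0.     0.0001] open 0.06 F [-0.1  0.1  0.3] q [ 14.  18. -16.  -0. -56.  -6.] 
 TURN -0.21 SHIFT [ -2.4  -5.4 151.4]
orange
 px [194. 208.] rect [654.6   7.3] [14.3 21.5] 69.1
 px [205. 186.] rect [645.9 -14.2] [12.1 10.4] 68.4
 px [312. 172.] rect [553.5 -41.1] [18.5 12.5] 8.5
 px [312. 146.] rect [557.5 -63. ] [11.2 11.1] 8.5
white
 px [184. 227.] rect [662.7  28.7] [30.4 19.4] 70.1
 px [199. 198.] rect [650.9  -2.8] [ 8.  19.4] 68.6
 px [312. 215.] rect [548.8  -8.3] [41.4 50.1] 8.5
green tray white
 px [259. 354.] rect [125.4 196.9] [210.   30.7] 0.7
 px [201. 208.] rect [531.5 371.7] [18.8  7.7] 16.0
 px [216. 207.] rect [535.5 328.1] [51.4 22.9] 85.8
 px [252. 229.] rect [452.6 246.4] [417.3 121.3] 0.7
 px [ 48. 137.] rect [744.6 842.4] [80.9 26.9] 5.7
```

The syringe axis is confirmed at (0.551,−0.023), and the empty one lies in the green tray at about (0.534,0.337). Grasping the middle syringe.

send_rows(rows=[0, 0, 0, -4, -5, 20, 60, 0, 0, 0, 0, 0, 30, 60, 0, 0, 0, 0, 0, 30, 60, 0, 0, 0, 0, 0, 30, 60, 0, 0, 0, 0, 0, 22, 60, 0, 0, 0, 0, 0, 12, 60, 0, 0, 0, 0, 0, 8, 60, 0, 0, 0, 0, 0, 0, 60, 0, 0, 0, 0, 0, 0, 60])

```text
clock: 20.03
ee_pos: [0.5515, -0.0219, 0.0278]
orientation: [[0.149, -0.989, 0.0], [-0.989, -0.149, -0.0], [0.0, -0.0, -1.0]]
ft_force: [-0.0, 0.1, 0.0]
opening: 0.0597
finger_force: 0.0
```

send_rows(rows=[0, 0, 0, 0, 0, 0, 10, 0, 0, 0, 0, 0, 0, 10, 0, 0, 0, 0, 0, 0, 10, 0, 0, 0, 0, 0, 0, 10, 0, 0, 0, 0, 0, 0, 10, 0, 0, 0, 0, 0, 0, 10, 0, 0, 0, 0, 0, 0, 10, 0, 0, 0, 0, 0, 0, 10, 0, 0, 0, 0, 0, 0, 10])

```text
clock: 20.78
ee_pos: [0.5511, -0.0226, 0.0277]
orientation: [[0.148, -0.989, 0.0], [-0.989, -0.148, -0.0], [0.0, -0.0, -1.0]]
ft_force: [-0.9, 0.2, 1.9]
opening: 0.0233
finger_force: 15.0
```

send_rows(rows=[0, 0, 0, 0, 0, -15, 10, 0, 0, 0, 0, 0, -25, 10, 0, 0, 0, 0, 0, -30, 10, 0, 0, 0, 0, 0, -30, 10, 0, 0, 0, 0, 0, -30, 10, 0, 0, 0, 0, 0, -20, 10, 0, 0, -5, 0, 0, 0, 10, 0, 0, -7, 0, 0, 0, 10, 0, 0, -7, 0, 0, 0, 10, 0, 0, -7, 0, 0, 0, 10])

```text
clock: 21.62
ee_pos: [0.5507, -0.0226, 0.1773]
orientation: [[0.571, -0.821, -0.001], [-0.821, -0.571, 0.0], [-0.001, 0.0, -1.0]]
ft_force: [0.3, -1.0, -1.0]
opening: 0.0234
finger_force: 15.0
```

send_rows(rows=[0, 0, -7, 0, 0, 0, 10, 0, 0, -7, 0, 0, 0, 10, 0, 0, -7, 0, 0, 0, 10, 0, 0, -7, 0, 0, 0, 10, 0, 0, -7, 0, 0, 0, 10, 0, 0, -7, 0, 0, 0, 10, 0, 0, -6, 0, 0, 0, 10, 0, 0, 0, 3, 15, 0, 10, 0, 0, 0, 6, 27, 0, 10, 0, 0, 0, 6, 27, 0, 10])

```text
clock: 22.45
ee_pos: [0.5567, -0.093, 0.1772]
orientation: [[0.992, -0.129, -0.001], [-0.129, -0.992, 0.0], [-0.001, -0.0, -1.0]]
ft_force: [0.3, 0.8, -1.1]
opening: 0.0234
finger_force: 15.0
```

send_rows(rows=[0, 0, 0, 6, 27, 0, 10, 0, 0, 0, 6, 27, 0, 10, 0, 0, 0, 6, 27, 0, 10, 0, 0, 0, 6, 27, 0, 10, 0, 0, 0, 6, 27, 0, 10, 0, 0, 0, 6, 27, 0, 10, 0, 0, 0, 6, 27, 0, 10, 0, 0, 0, 6, 15, 0, 10, 0, 0, 0, 0, 0, 0, 10, 0, 0, 0, 0, 0, 0, 10])

```text
clock: 23.28
ee_pos: [0.5773, -0.3021, 0.1764]
orientation: [[0.991, -0.133, -0.001], [-0.133, -0.991, 0.001], [-0.002, -0.001, -1.0]]
ft_force: [1.0, -0.1, -0.7]
opening: 0.0238
finger_force: 15.0
```

```bash
python3 - <<'E'
from h import *
go(.5773,-.3069,.036,82.5)
E
```

```text
t 23.28 pos [ 0.5773 -0.3021  0.1764] yaw -97.6 tilt [-0.0015  0.0009] open 0.0238 F [ 1.  -0.1 -0.7] q [-13.  28.  -1.  -0. -62.  96.] 
 TURN -0.13 SHIFT [  0.7   4.8 140.4]
```

send_rows(rows=[0, 0, 0, 1, 4, 10, 10, 0, 0, 0, 0, 0, 30, 10, 0, 0, 0, 0, 0, 30, 10, 0, 0, 0, 0, 0, 30, 10, 0, 0, 0, 0, 0, 20, 10, 0, 0, 0, 0, 0, 11, 10, 0, 0, 0, 0, 0, 6, 10, 0, 0, 0, 0, 0, 3, 10, 0, 0, 0, 0, 0, 0, 10, 0, 0, 0, 0, 0, 0, 10])

```text
clock: 24.12
ee_pos: [0.5793, -0.3057, 0.0389]
orientation: [[0.991, -0.13, 0.003], [-0.13, -0.991, -0.001], [0.003, 0.001, -1.0]]
ft_force: [-0.4, -0.4, -1.1]
opening: 0.0237
finger_force: 15.0
```

send_rows(rows=[0, 0, 0, 0, 0, 0, 34, 0, 0, 0, 0, 0, 0, 34, 0, 0, 0, 0, 0, 0, 34, 0, 0, 0, 0, 0, 0, 34, 0, 0, 0, 0, 0, -15, 34, 0, 0, 0, 0, 0, -25, 34, 0, 0, 0, 0, 0, -35, 34, 0, 0, 0, 0, 0, -40, 34, 0, 0, 0, 0, 0, -30, 34, 0, 0, 0, 0, 0, 0, 34])

```text
clock: 24.95
ee_pos: [0.582, -0.3074, 0.1916]
orientation: [[0.991, -0.129, 0.015], [-0.129, -0.992, -0.006], [0.015, 0.005, -1.0]]
ft_force: [0.6, -1.0, 1.5]
opening: 0.0343
finger_force: 0.0
```

```bash
python3 - <<'E'
from h import *
go(.6622,.0234,.18,160.7)
E
```

```text
t 24.95 pos [ 0.582  -0.3074  0.1916] yaw -97.4 tilt [ 0.0147 -0.0065] open 0.0343 F [ 0.6 -1.   1.5] q [-14.  27.   0.   0. -63.  96.] 
 TURN -78.14 SHIFT [338.7 -33.7  11.6]
```

send_rows(rows=[0, 0, 7, 0, 0, 0, 60, 0, 0, 7, 0, 0, 0, 60, 0, 0, 7, 0, 0, 0, 60, 0, 0, 7, 0, 0, 0, 60, 0, 0, 7, 0, 0, 0, 60, 0, 0, 7, 0, 0, 0, 60, 0, 0, 7, 0, 0, 0, 60, 0, 0, 7, 0, 0, 0, 60, 0, 0, 7, 0, 0, 0, 60, 0, 0, 7, 0, 0, 0, 60])

```text
clock: 25.78
ee_pos: [0.5782, -0.3056, 0.1825]
orientation: [[0.21, -0.978, 0.0], [-0.978, -0.21, 0.0], [-0.0, -0.0, -1.0]]
ft_force: [-0.5, -0.4, 0.6]
opening: 0.0601
finger_force: 0.0
```

send_rows(rows=[0, 0, 7, 0, 0, 0, 60, 0, 0, 7, 0, 0, 0, 60, 0, 0, 7, 0, 0, 0, 60, 0, 0, 7, 0, 0, 0, 60, 0, 0, 4, 0, 0, 0, 60, 0, 0, 0, -34, 3, 0, 60, 0, 0, 0, -34, 3, 0, 60, 0, 0, 0, -34, 3, 0, 60, 0, 0, 0, -34, 3, 0, 60, 0, 0, 0, -34, 3, 0, 60])

```text
clock: 26.62
ee_pos: [0.621, -0.1389, 0.1826]
orientation: [[-0.334, -0.942, 0.0], [-0.942, 0.334, 0.0], [-0.0, -0.0, -1.0]]
ft_force: [0.7, -0.5, -0.1]
opening: 0.0601
finger_force: 0.0
```

send_rows(rows=[0, 0, 0, -34, 3, 0, 60, 0, 0, 0, -34, 3, 0, 60, 0, 0, 0, -34, 3, 0, 60, 0, 0, 0, -34, 3, 0, 60, 0, 0, 0, -30, 3, 0, 60, 0, 0, 0, 0, 0, 0, 60, 0, 0, 0, 0, 0, 0, 60])

```text
clock: 27.2
ee_pos: [0.6623, 0.0229, 0.1822]
orientation: [[-0.331, -0.944, -0.0], [-0.944, 0.331, -0.0], [0.0, 0.0, -1.0]]
ft_force: [-0.2, 0.6, -0.3]
opening: 0.0601
finger_force: 0.0
```

```bash
python3 - <<'E'
from h import *
go(.6622,.0234,.028,160.7)
P=vision.camera_params('wrist');im=snap('wrist','w8.png')
print('orange');blobs(im,P,(5,150,120),(15,255,255),.02,40)
print('white');blobs(im,P,(0,0,130),(180,60,255),.02,100)
E
```

```text
t 27.2 pos [0.6623 0.0229 0.1822] yaw 160.6 tilt [-0.0003 -0.    ] open 0.0601 F [-0.2  0.6 -0.3] q [ 16.  28.   1.  -0. -63. -35.] 
 TURN -0.05 SHIFT [ -0.4   0.3 154.2]
orange
 px [321. 166.] rect [653.9   6. ] [12.5 23. ] 70.7
 px [321. 141.] rect [646.3 -14.6] [12.  11.3] 70.7
white
 px [564. 242.] rect [462.5 149.6] [ 6.9 23.1] 52.2
 px [320. 207.] rect [666.   36.8] [50.1 43.5] 70.7
 px [322. 153.] rect [649.3  -4.6] [ 8.7 21. ] 70.7
```

send_rows(rows=[0, 0, 0, 0, 2, 20, 60, 0, 0, 0, 0, 0, 30, 60, 0, 0, 0, 0, 0, 30, 60, 0, 0, 0, 0, 0, 30, 60, 0, 0, 0, 0, 0, 24, 60, 0, 0, 0, 0, 0, 12, 60, 0, 0, 0, 0, 0, 8, 60, 0, 0, 0, 0, 0, 0, 60, 0, 0, 0, 0, 0, 0, 60])

```text
clock: 28.0
ee_pos: [0.6612, 0.0214, 0.0296]
orientation: [[-0.334, -0.942, 0.002], [-0.942, 0.334, 0.0], [-0.001, -0.002, -1.0]]
ft_force: [0.3, -0.0, 0.3]
opening: 0.0599
finger_force: 0.0
```

send_rows(rows=[0, 0, 0, 0, 0, 0, 10, 0, 0, 0, 0, 0, 0, 10, 0, 0, 0, 0, 0, 0, 10, 0, 0, 0, 0, 0, 0, 10, 0, 0, 0, 0, 0, 0, 10, 0, 0, 0, 0, 0, 0, 10, 0, 0, 0, 0, 0, 0, 10, 0, 0, 0, 0, 0, 0, 10, 0, 0, 0, 0, 0, 0, 10])

```text
clock: 28.75
ee_pos: [0.6604, 0.0219, 0.0287]
orientation: [[-0.334, -0.943, -0.0], [-0.943, 0.334, -0.0], [0.0, 0.0, -1.0]]
ft_force: [-1.4, -0.0, 2.1]
opening: 0.0232
finger_force: 15.0
```

send_rows(rows=[0, 0, 0, 0, 0, -15, 10, 0, 0, 0, 0, 0, -25, 10, 0, 0, 0, 0, 0, -30, 10, 0, 0, 0, 0, 0, -30, 10, 0, 0, 0, 0, 0, -30, 10, 0, 0, 0, 0, 0, -20, 10, 0, 0, 5, 0, 0, 0, 10, 0, 0, 7, 0, 0, 0, 10, 0, 0, 7, 0, 0, 0, 10, 0, 0, 7, 0, 0, 0, 10])

```text
clock: 29.58
ee_pos: [0.66, 0.0218, 0.1783]
orientation: [[-0.718, -0.696, -0.001], [-0.696, 0.718, 0.0], [0.0, 0.001, -1.0]]
ft_force: [0.3, -0.7, -0.2]
opening: 0.0234
finger_force: 15.0
```

send_rows(rows=[0, 0, 7, 0, 0, 0, 10, 0, 0, 7, 0, 0, 0, 10, 0, 0, 7, 0, 0, 0, 10, 0, 0, 7, 0, 0, 0, 10, 0, 0, 7, 0, 0, 0, 10, 0, 0, 7, 0, 0, 0, 10, 0, 0, 7, 0, 0, 0, 10, 0, 0, 3, 3, -15, 0, 10, 0, 0, 0, 6, -30, 0, 10, 0, 0, 0, 6, -30, 0, 10])

```text
clock: 30.42
ee_pos: [0.6361, -0.0507, 0.1778]
orientation: [[-0.992, 0.129, -0.001], [0.129, 0.992, 0.0], [0.001, -0.0, -1.0]]
ft_force: [0.2, -0.7, -0.7]
opening: 0.0237
finger_force: 15.0
```

send_rows(rows=[0, 0, 0, 6, -30, 0, 10, 0, 0, 0, 6, -30, 0, 10, 0, 0, 0, 6, -30, 0, 10, 0, 0, 0, 6, -30, 0, 10, 0, 0, 0, 6, -30, 0, 10, 0, 0, 0, 6, -30, 0, 10, 0, 0, 0, 6, -30, 0, 10, 0, 0, 0, 6, -30, 0, 10, 0, 0, 0, 6, -30, 0, 10, 0, 0, 0, 6, -25, 0, 10])

```text
clock: 31.25
ee_pos: [0.5374, -0.3371, 0.1781]
orientation: [[-0.991, 0.132, -0.001], [0.132, 0.991, 0.0], [0.001, 0.0, -1.0]]
ft_force: [0.5, 0.1, -0.3]
opening: 0.0235
finger_force: 15.0
```

send_rows(rows=[0, 0, 0, 5, -15, 0, 10, 0, 0, 0, 0, 0, 0, 10, 0, 0, 0, 0, 0, 0, 10])

```text
clock: 31.5
ee_pos: [0.5308, -0.3502, 0.178]
orientation: [[-0.991, 0.133, -0.001], [0.133, 0.991, 0.001], [0.001, 0.0, -1.0]]
ft_force: [0.2, -0.7, -1.0]
opening: 0.0233
finger_force: 15.0
```

```bash
python3 - <<'E'
from h import *
go(.5221,-.3883,.036,82.5)
snap('wrist','w9.png')
E
```

```text
t 31.5 pos [ 0.5308 -0.3502  0.178 ] yaw 82.4 tilt [-0.0007  0.0006] open 0.0233 F [ 0.2 -0.7 -1. ] q [-19.  26.  -3.  -0. -61. -79.] 
 TURN -0.12 SHIFT [  3.7 -38.9 142. ]
```

View pics/w9.png

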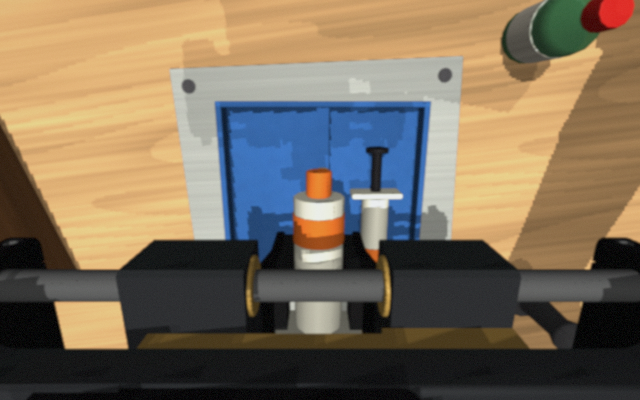

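The wrist view shows the first full syringe lying in its lane at (377,200) with the plunger still out, and the held one level at (318,240). Moving over the other lane and lowering.

send_rows(rows=[0, 0, 0, 2, -20, 0, 10, 0, 0, 0, 2, -19, 0, 10, 0, 0, 0, 0, 0, 20, 10, 0, 0, 0, 0, 0, 30, 10, 0, 0, 0, 0, 0, 30, 10, 0, 0, 0, 0, 0, 30, 10, 0, 0, 0, 0, 0, 15, 10, 0, 0, 0, 0, 0, 10, 10, 0, 0, 0, 0, 0, 5, 10, 0, 0, 0, 0, 0, 1, 10])

```text
clock: 32.38
ee_pos: [0.5231, -0.3872, 0.0374]
orientation: [[-0.992, 0.129, -0.0], [0.129, 0.992, -0.0], [0.0, -0.0, -1.0]]
ft_force: [0.5, -0.1, -0.9]
opening: 0.0237
finger_force: 15.0
```

send_rows(rows=[0, 0, 0, 0, 0, 0, 10, 0, 0, 0, 0, 0, 0, 10])

```text
clock: 32.55
ee_pos: [0.5235, -0.388, 0.039]
orientation: [[-0.991, 0.13, 0.003], [0.13, 0.991, -0.001], [-0.003, -0.001, -1.0]]
ft_force: [0.1, -0.2, -0.5]
opening: 0.0234
finger_force: 15.0
```

send_rows(rows=[0, 0, 0, 0, 0, 0, 34, 0, 0, 0, 0, 0, 0, 34, 0, 0, 0, 0, 0, 0, 34, 0, 0, 0, 0, 0, 0, 34, 0, 0, 0, 0, 0, -15, 34, 0, 0, 0, 0, 0, -25, 34, 0, 0, 0, 0, 0, -35, 34, 0, 0, 0, 0, 0, -40, 34, 0, 0, 0, 0, 0, -30, 34, 0, 0, 0, 0, 0, -20, 34])

```text
clock: 33.38
ee_pos: [0.5235, -0.3886, 0.2073]
orientation: [[-0.991, 0.13, 0.005], [0.13, 0.991, -0.003], [-0.006, -0.003, -1.0]]
ft_force: [1.3, -0.5, 0.3]
opening: 0.0336
finger_force: 0.0
```

send_rows(rows=[0, 0, 0, -20, 30, -10, 34, 0, 0, 0, -20, 35, 0, 34, 0, 0, 0, 0, 40, 0, 34, 0, 0, 0, 0, 40, 0, 34, 0, 0, 0, 0, 40, 0, 34, 0, 0, 0, 0, 40, 0, 34, 0, 0, 0, 0, 40, 0, 34, 0, 0, 0, 0, 40, 0, 34, 0, 0, 0, 0, 30, 0, 34, 0, 0, 0, 0, 20, 0, 34])

```text
clock: 34.22
ee_pos: [0.6087, -0.038, 0.2129]
orientation: [[-0.992, 0.128, 0.001], [0.128, 0.992, 0.0], [-0.001, 0.0, -1.0]]
ft_force: [0.1, -1.3, 0.1]
opening: 0.034
finger_force: 0.0
```

send_rows(rows=[0, 0, 0, 0, 0, 0, 34, 0, 0, 0, 0, 0, 0, 34, 0, 0, 0, 0, 0, 0, 34])

```text
clock: 34.47
ee_pos: [0.6083, -0.0415, 0.2126]
orientation: [[-0.991, 0.131, -0.0], [0.131, 0.991, -0.0], [0.0, -0.0, -1.0]]
ft_force: [0.2, 0.5, 0.6]
opening: 0.0337
finger_force: 0.0
```

```bash
python3 - <<'E'
from h import *
go(.55,-.35,.2)
P=vision.camera_params('top');im=snap('top','t10.png')
I=im.copy();I[:,:390]=0;I[:,500:]=0
print('yellow');blobs(I,P,(22,150,80),(34,255,255),.058,8)
print('blue');blobs(I,P,(105,120,40),(130,255,255),.026,300)
a=im[150:255,395:500];b=im[150:255,165:270]
cv2.imwrite('pics/f10.png',cv2.resize(np.hstack([a,b]),(800,400),interpolation=cv2.INTER_CUBIC)[:,:,::-1])
E
```

```text
t 34.47 pos [ 0.6083 -0.0415  0.2126] yaw 82.5 tilt [-0.0002 -0.0001] open 0.0337 F [0.2 0.5 0.6] q [  11.   22.   -5.    0.  -64. -109.] 
 TURN -0.0 SHIFT [  17.4 -313.4   12.6]
yellow
 px [450. 198.] rect [ 548.3 -348. ] [12.1 64.5] 82.7
blue
 px [434. 306.] rect [ 256.8 -290.4] [77.  96.8] 38.2
 px [447. 200.] rect [ 549.2 -347.5] [176.8 178.7] 82.4
```

View pics/f10.png

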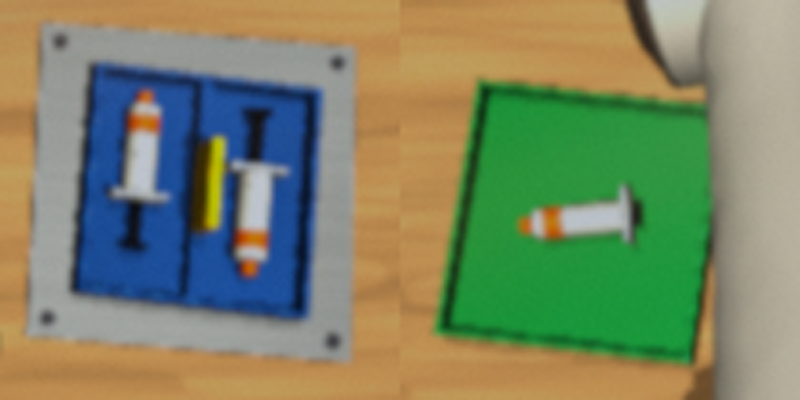

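Both full syringes lie flat in the blue lanes at crop (140,170) and (255,200) with their plungers out. The empty one lies in the green tray at crop (580,218) with its plunger in, and the blue tray has not moved. Handing in.

```bash
python3 -c "
from bench import job
print(job.finish_job())"
```

```text
the job is handed in; nothing more can be done
None
```

I handed the job in at about 34.5 s. In the last picture the blue tray sits on the plate about 5 mm off centre, both full syringes lie in its lanes with plungers out, and the empty one lies in the green tray with its plunger in; the final verdict was not shown.

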